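# Load the laser engraver with printing-block blanks

## Task

Load the laser engraver with the four printing-block blanks that lie on the cutting mat: lay the round, the six-sided and the long narrow blank each fully down in the nest of its own shape on the bed, and put the large oblong blank flat on the bed in the L-shaped corner stop, slid snug against both fences with its long side along the long fence. Leave all four lying face up, and do not knock over the two spools of thread that stand among the blanks.

Things in the scene. Friction and masses are not known exactly. Their poses are not given: they have to be found in the camera images.
- block_round: Loose printing-block blank, beech with a 3 mm dark grey lino face on top, starts face up on the green cutting mat (mat surface 3 mm above the table). 28 mm thick, about 50 g. Origin: centre of its underside, z up. Round, 56 mm diameter. Between mat and bed runs the engraver's side rail, its top 61 mm above the table.
- block_hex: Loose printing-block blank, beech with a 3 mm dark grey lino face on top, starts face up on the green cutting mat (mat surface 3 mm above the table). 28 mm thick, about 45 g. Origin: centre of its underside, z up. Regular six-sided, 50 mm across flats (58 mm across corners); two flats face +y and -y. The laser gantry is parked beyond the bed (x over 0.76 m, up to 0.18 m high).
- block_bar: Loose printing-block blank, beech with a 3 mm dark grey lino face on top, starts face up on the green cutting mat (mat surface 3 mm above the table). 28 mm thick, about 70 g. Origin: centre of its underside, z up. Long and narrow, 110 mm (along its x) by 32 mm (along its y).
- block_plate: Loose printing-block blank, beech with a 3 mm dark grey lino face on top, starts face up on the green cutting mat (mat surface 3 mm above the table). 28 mm thick, about 115 g. Origin: centre of its underside, z up. The largest, an oblong 100 mm (along its x) by 56 mm (along its y).
- nest_round: Fixed light grey printed frame on the engraver's dark bed (bed surface, which is its floor, 22 mm above the table). Rim 8 mm high; walls slope in from 6 mm clearance per side at the mouth to 2 mm at the bed, so a block let go in the mouth settles in. Origin: centre, on the bed surface, z up. Round opening, 60 mm at the bed, 68 mm at the mouth.
- nest_hex: Fixed light grey printed frame on the engraver's dark bed (bed surface, which is its floor, 22 mm above the table). Rim 8 mm high; walls slope in from 6 mm clearance per side at the mouth to 2 mm at the bed, so a block let go in the mouth settles in. Origin: centre, on the bed surface, z up. Six-sided opening, 54 mm across flats at the bed, 62 mm at the mouth; two of its flats face +y and -y.
- nest_bar: Fixed light grey printed frame on the engraver's dark bed (bed surface, which is its floor, 22 mm above the table). Rim 8 mm high; walls slope in from 6 mm clearance per side at the mouth to 2 mm at the bed, so a block let go in the mouth settles in. Origin: centre, on the bed surface, z up. Long narrow opening, 114 mm (along its x) by 36 mm (along its y) at the bed, 122 by 44 mm at the mouth.
- corner_stop: Fixed light grey printed L of two fences, 8 mm high, 12 mm thick, on the bed (22 mm above the table), its other two sides open. Long fence (100 mm, along x): stop face at y = -28 mm; short one (56 mm, along y): stop face at x = -50 mm. Origin on the bed surface, z up, where the centre of the underside of the seated block_plate lies.
- spool_tall: Standing spool of red thread with white ends, 27 mm diameter, 56 mm high, loose (30 g), in the middle of the blanks. Origin: centre of its foot.
- spool_short: Standing spool of teal thread with white ends, 25 mm diameter, 38 mm high, loose (20 g), at the left of the blanks. Origin: centre of its foot.
Not all that is in view belongs to the job. Leave any red look-alike of the block_hex alone. Leave any red look-alike of the block_bar alone.

How it is judged:
At the end, for the whole second after the job is handed in: Round, six-sided and narrow blanks flat on the bed in their own nests (height 3 mm, centre 5 mm; narrow one 0.15 rad); oblong blank flat on the bed, within 3 mm of touching both fences, long side along the long fence within 0.05 rad; all face up, released, at rest (z of block_round in the frame of nest_round between -0.003 and 0.003 m and angle between each of block_round, block_hex, block_bar, block_plate's own z axis and vertical below 0.08 rad and linear speed of each of block_round, block_hex, block_bar, block_plate below 0.01 m/s and angular speed of each of block_round, block_hex, block_bar, block_plate below 0.1 rad/s and horizontal distance between block_round and nest_round below 0.005 m and z of block_hex in the frame of nest_hex between -0.003 and 0.003 m and horizontal distance between block_hex and nest_hex below 0.005 m and z of block_bar in the frame of nest_bar between -0.003 and 0.003 m and horizontal distance between block_bar and nest_bar below 0.005 m and z of block_plate in the frame of corner_stop between -0.003 and 0.003 m and angle between the x axis of block_bar and the x axis of nest_bar, either way round below 0.15 rad and x of block_plate in the frame of corner_stop between -0.003 and 0.003 m and y of block_plate in the frame of corner_stop between -0.003 and 0.003 m and angle between the x axis of block_plate and the x axis of corner_stop, either way round below 0.05 rad).
It fails at once if a standing spool of thread is knocked over (angle between any of spool_tall, spool_short's own z axis and vertical above 0.6 rad).
It also fails if it takes over 144 s, if anything falls off the work surface, if the arm or the gripper's body presses on something with over 40 N, if the wrist force passes 120 N, or if a joint passes its speed limit or range.

## Robot

A 6-joint arm with a two-finger parallel gripper is mounted at the origin on the work surface. World frame = base frame: x ahead of the robot, y to its left, z up, the work surface at z = 0. Lengths are in m, angles in rad, forces in N, time in s.
With the tool pointing down it reaches from about 0.3 to 0.775 m from the base axis. Payload 14.6 kg.
Tool frame: the origin (TCP) lies at the very end of the fingers, on their centre line; the grasp point (between the pads) lies 19 mm behind it; z points along the fingers, y is the line along which they close (so a half turn about z gives the same grasp; the last joint's range is limited). The gripper opens to 94 mm and grips with 3 to 60 N. Pads are 16 mm wide; open, the fingers measure 119 mm over their backs; the gripper's body (75 mm by 177 mm) begins 78 mm behind the grasp point.
Start: joints at [-1.372, 0.3, 1.521, -0, 1.321, -0.067], TCP at [0.144, -0.531, 0.205] pointing down, gripper open.
Joint ranges: [-3.03, 3.03], [-0.79, 2.21], [0.23, 2.52], [-1.04, 4.18], [0, 3.07], [-2.55, 2.55]. Speed limits (rad/s): [2.22, 2.22, 2.57, 3.14, 3.14, 3.14].

## Interface

Orientations are given as [roll, pitch, yaw] about the fixed x, y, z axes, in that order (R = Rz(yaw) Ry(pitch) Rx(roll)).
In Python, from station import ctrl, cams gives the robot as it stands. The module is installed in compiled form; this text tells all that it offers.
- The arm moves only by the tool arm_command, never from a script. Its argument "plan" is a list that holds one entry, the list of rows, each a list of 7 numbers: the shift along the tool's x, y, z in mm, then the turn, a rotation vector about the tool's x, y, z in rad, then the closure, from -1 (fully open) to 1 (shut). A call has 1 to 12 rows; each row is the pose to reach, as a shift and turn from the pose commanded when the call began, along the tool's axes at that moment; what a row does not reach only later rows make up. A row lasts 1/10 s, in which the tool goes at most 50 mm and 8.59 degrees, less where a joint would pass 70% of its speed; a pose out of reach is approached as far as the arm can. A call with a gripper value outside its range is refused whole. The fingers move at their own pace and stop on an object; "squeeze" is the grip in N (left out, the last holds). Time passes only in rows, so rows that repeat a pose let the fingers close. It gives the time, the measured TCP pose, the force, the opening and the grip force at its end, in the units of the state.
- ctrl.get_obs(): the state, without advancing time (a new reading comes with each control period).
- cams.camera(name): name is "scene" or "top" or "wrist"; returns (picture, depth): 420x560x3 uint8, blue, green, red; 420x560 float32, m along the optical axis (not along the pixel's ray), 0 where there is no reading.
- cams.camera_info(name): a dict with "fx", "fy", "cx", "cy" (pixels), "world_to_cam" (4x4, takes a point from world to camera coordinates). Camera axes: x right, y down, z forward; pixel columns grow to the right and rows downward; lengths in m; the calibration is good to about 2 mm. A picture is of the moment at which its call begins: read the wrist's pose just before it. camera_info takes no time and is no camera call; for the wrist camera it gives the pose at the moment of the call.
- ctrl.hand_in(): hands the job in; it is judged then, once.
The state is a dict: "time_s": time; "qpos": joint angles; "joint_vel": joint speeds; "tau": joint torques, N m; "ee_pos": TCP position; "eef_rot": TCP orientation; "force": force on the tool from outside, world axes, zero at the start; "moment": the same for the moment, N m; "grip_width": finger opening in m; "grip_force": force on a finger pad.
Only numpy, scipy, OpenCV 4.12 (cv2) and the standard library are available. Lean on these libraries where they do the work, as an engineer would, in place of code of your own. Each camera call takes 0.05 s, during which the arm holds its last target. There are 200 camera calls.

## Working session

There is one attempt and no reset: what is moved stays moved. The work goes in short steps, Python scripts to look and compute and a tool call to move; the robot and the scene stay as the last step left them, time stands still between calls to the robot, and variables do not carry over. Pictures are saved under pics/ and viewed, at most 14 in all, crops included, and the job is handed in when it is done.

Besides the shell and the picture viewer there is one more tool, called after "Call:" by a JSON object that holds its "method" and its "body". arm_command: Moves the arm, as the interface text tells. Its arguments: {"type":"object","properties":{"plan":{"type":"array"},"squeeze":{"type":"number"}},"required":["plan"]}

```bash
mkdir -p pics; python3 - <<'E'
from station import ctrl,cams
import cv2
o=ctrl.get_obs();print(o)
for n in("top","scene"):
    p,d=cams.camera(n);cv2.imwrite(f"pics/{n}0.png",p);import numpy as np;np.save(f"{n}0.npy",d);i=cams.camera_info(n);print(n,i)
E
```

```text
{'time_s': 0.0, 'qpos': array([-1.37158750e+00,  3.00482882e-01,  1.52156743e+00,  2.92015258e-05,
        1.32067853e+00, -6.65991033e-02]), 'joint_vel': array([ 5.70611454e-05,  9.86504740e-04, -2.55835199e-03, -3.07439451e-04,
        3.09454777e-05, -1.21604407e-03]), 'tau': array([-9.06270907e-04, -5.31805301e+01, -3.52737021e+01,  7.06948643e-02,
        2.43975531e-02, -7.58648594e-05]), 'ee_pos': array([ 0.14443411, -0.53043605,  0.20488564]), 'eef_rot': array([-3.14046087e+00, -1.03834966e-04,  2.65800632e-01]), 'force': array([-0.24654529, -0.81651198, -0.24603928]), 'moment': array([-0.03005276,  0.01134177,  0.06909707]), 'grip_force': 0.0, 'grip_width': 0.09403165635664733}
top {'fx': 510.20024253860373, 'fy': 510.20024253860373, 'cx': 282.75376957434815, 'cy': 206.0297571682754, 'world_to_cam': array([[-0.00774239, -0.99992476,  0.0095143 ,  0.03824722],
       [-0.99152475,  0.0064427 , -0.12975807,  0.41176308],
       [ 0.12968701, -0.0104383 , -0.99150004,  1.39878741],
       [ 0.        ,  0.        ,  0.        ,  1.        ]])}
scene {'fx': 491.1683317073657, 'fy': 491.1683317073657, 'cx': 279.1899977594354, 'cy': 206.64849275461597, 'world_to_cam': array([[ 0.49979887,  0.86613279, -0.00388247, -0.2464316 ],
       [ 0.66796563, -0.38829301, -0.63486254, -0.21855362],
       [-0.5513828 ,  0.31471023, -0.77261535,  1.46619958],
       [ 0.        ,  0.        ,  0.        ,  1.        ]])}
```

View pics/top0.png

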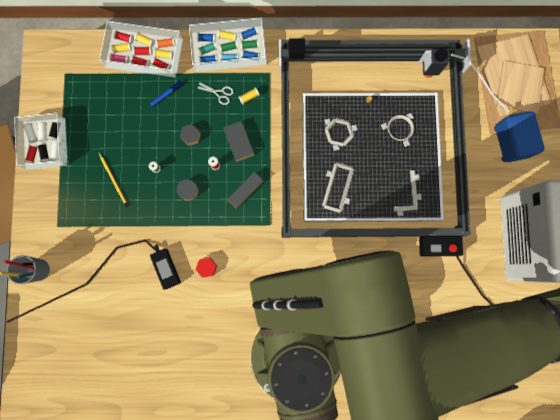

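View pics/scene0.png

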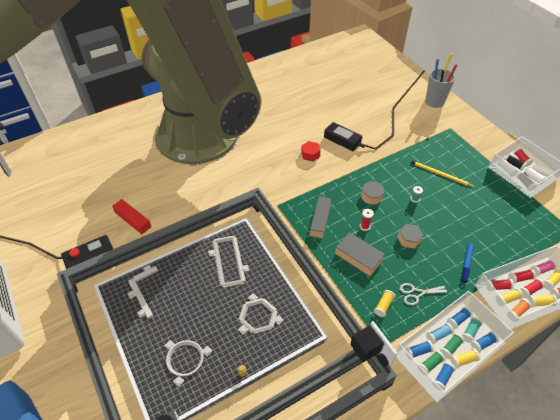

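The top view shows the blanks near (190,134), (239,140), (187,189) and (245,189), and the spools at (154,167) and (214,162). The nests are at hex (340,132), round (400,128) and bar (338,187), with the corner stop near (408,190). The bar nest and the corner stop are rotated. Next I'll enlarge the view and measure.

```bash
cat > h.py <<'E'
import numpy as np,cv2
from station import ctrl,cams
def ray(i,uv):
    W=i["world_to_cam"];R=W[:3,:3];c=-R.T@W[:3,3]
    uv=np.atleast_2d(uv).astype(float)
    d=np.c_[(uv[:,0]-i["cx"])/i["fx"],(uv[:,1]-i["cy"])/i["fy"],np.ones(len(uv))]@R
    return c,d
def onplane(i,uv,z):
    c,d=ray(i,uv);return c+d*((z-c[2])/d[:,2])[:,None]
def proj(i,P):
    P=np.atleast_2d(P);W=i["world_to_cam"];q=P@W[:3,:3].T+W[:3,3]
    return np.c_[q[:,0]/q[:,2]*i["fx"]+i["cx"],q[:,1]/q[:,2]*i["fy"]+i["cy"]]
def cloud(i,d):
    v,u=np.mgrid[:d.shape[0],:d.shape[1]];c,r=ray(i,np.c_[u.ravel(),v.ravel()])
    return (c+r*d.ravel()[:,None]).reshape(*d.shape,3)
def tri(rays):
    A=np.zeros((3,3));b=np.zeros(3)
    for c,d in rays:
        d=d/np.linalg.norm(d);M=np.eye(3)-np.outer(d,d);A+=M;b+=M@c
    return np.linalg.solve(A,b)
E
python3 - <<'E'
from h import *
for n in("top","scene"):
    i=cams.camera_info(n);p=cv2.imread(f"pics/{n}0.png");d=np.load(f"{n}0.npy");P=cloud(i,d)
    x0,x1,y0,y1=(55,275,70,230) if n=="top" else (280,560,120,345)
    z=P[...,2]
    m=((z>.024)&(z<.040)&(P[...,1]>-.1)|False).astype(np.uint8)*0
    # dark grey low-sat faces at block-top height
    hsv=cv2.cvtColor(p,cv2.COLOR_BGR2HSV)
    m=((z>.022)&(z<.07)&(np.arange(560)[None]>x0)&(np.arange(560)[None]<x1)&(np.arange(420)[:,None]>y0)&(np.arange(420)[:,None]<y1)).astype(np.uint8)
    k,l,s,c=cv2.connectedComponentsWithStats(m)
    for j in range(1,k):
        if s[j,4]<30: continue
        zz=z[l==j];t=np.median(zz);f=(l==j)&(abs(z-t)<.004);Q=P[f]
        r=cv2.minAreaRect((Q[:,:2]*1000).astype(np.float32))
        print(n,c[j].round(),s[j,4],"z",t.round(4),"rect",np.round(r[0]),np.round(r[1]),round(r[2]),"col",p[f].mean(0).round(),"xy",Q[:,:2].min(0).round(3),Q[:,:2].max(0).round(3))
    print(n,"z bed",np.median(z[100:210,310:435]) if n=="top" else "")
p=cv2.imread("pics/top0.png")
a=cv2.resize(p[75:230,90:290],None,fx=2,fy=2,interpolation=3)
b=cv2.resize(p[75:230,290:450],None,fx=2.4,fy=2.4,interpolation=3)
c=np.zeros((372,784,3),np.uint8);c[:310,:400]=a;c[:,400:]=b
cv2.imwrite("pics/crop0.png",c)
E
```

```text
top [163.  72.] 77 z 0.0325 rect [802. 381.] [68.  3.] 83 col [187. 198. 190.] xy [0.796 0.348] [0.807 0.415]
top [248.  95.] 131 z 0.0267 rect [734. 132.] [24. 56.] 29 col [ 92. 199. 226.] xy [0.712 0.104] [0.755 0.159]
top [ 59. 141.] 351 z 0.0396 rect [604. 658.] [138.  14.] 1 col [159. 169. 162.] xy [0.535 0.65 ] [0.672 0.666]
top [238. 141.] 694 z 0.0312 rect [599. 162.] [102.  56.] 21 col [85. 87. 83.] xy [0.546 0.121] [0.654 0.203]
top [189. 134.] 278 z 0.0317 rect [619. 300.] [55. 48.] 44 col [83. 86. 83.] xy [0.592 0.273] [0.646 0.327]
top [213. 162.] 87 z 0.0584 rect [533. 229.] [25. 24.] 44 col [194. 211. 214.] xy [0.52  0.216] [0.546 0.241]
top [153. 166.] 67 z 0.0415 rect [525. 398.] [25. 20.] 18 col [191. 210. 207.] xy [0.513 0.387] [0.537 0.408]
top [244. 190.] 471 z 0.0314 rect [458. 142.] [ 33. 109.] 45 col [87. 90. 87.] xy [0.41  0.096] [0.509 0.191]
top [186. 190.] 325 z 0.0317 rect [460. 305.] [55. 53.] 45 col [86. 89. 86.] xy [0.432 0.277] [0.487 0.333]
top z bed 0.022898165724095976
scene [343. 133.] 464 z 0.0302 rect [243. 359.] [105.  54.] 25 col [91. 96. 99.]
[... 1841 characters left out ...]
0.027]
scene [441. 332.] 240 z 0.0268 rect [853. 186.] [55. 22.] 86 col [191. 179. 137.] xy [0.84  0.158] [0.865 0.213]
scene [313. 337.] 62 z 0.0234 rect [729. -53.] [25. 41.] 27 col [122. 125. 127.] xy [ 0.715 -0.075] [ 0.742 -0.033]
scene [304. 334.] 32 z 0.0232 rect [713. -67.] [17. 20.] 58 col [88. 92. 93.] xy [ 0.701 -0.079] [ 0.72  -0.056]
scene [456. 339.] 131 z 0.0266 rect [885. 197.] [22. 36.] 15 col [115. 159.  97.] xy [0.87  0.177] [0.892 0.217]
scene [287. 340.] 32 z 0.0231 rect [ 706. -101.] [19. 26.] 16 col [86. 88. 90.] xy [ 0.695 -0.116] [ 0.716 -0.087]
scene [426. 343.] 41 z 0.0268 rect [854. 140.] [27. 11.] 58 col [194. 170. 139.] xy [0.85  0.126] [0.866 0.151]
scene z bed
```

View pics/crop0.png

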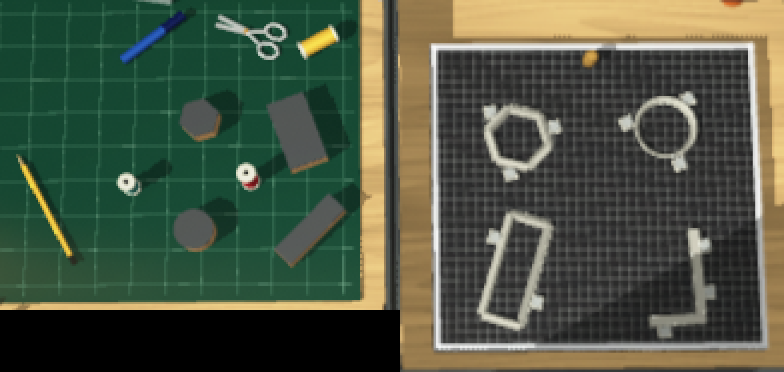

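The blanks measure well: tops at 30–31 mm, sizes as given, and the two cameras agree to about 3 mm. Next I move over the bed for a wrist view and measure the nests there.

Call:
{"method": "arm_command", "body": {"plan": [[[486, -314, -145, 0, 0, 0, -1], [486, -314, -145, 0, 0, 0, -1], [486, -314, -145, 0, 0, 0, -1], [486, -314, -145, 0, 0, 0, -1], [486, -314, -145, 0, 0, 0, -1], [486, -314, -145, 0, 0, 0, -1], [486, -314, -145, 0, 0, 0, -1], [486, -314, -145, 0, 0, 0, -1], [486, -314, -145, 0, 0, 0, -1], [486, -314, -145, 0, 0, 0, -1], [486, -314, -145, 0, 0, 0, -1], [486, -314, -145, 0, 0, 0, -1]]]}}

```text
time_s: 1.3
ee_pos: [0.532, -0.098, 0.3508]
eef_rot: [-3.141, 0.0, 0.266]
force: [0.6, -0.8, 0.6]
grip_width: 0.0943
grip_force: 0.0
```

```bash
python3 - <<'E'
from h import *
i=cams.camera_info("wrist");p,d=cams.camera("wrist");print(i["fx"],i["cx"],i["cy"]);np.save("w1.npy",d);np.save("w1W.npy",i["world_to_cam"]);cv2.imwrite("pics/w1.png",p);print(ctrl.get_obs()["ee_pos"],ctrl.get_obs()["qpos"],ctrl.get_obs()["eef_rot"])
W=i["world_to_cam"];print(-W[:3,:3].T@W[:3,3],W[2,:3])
E
```

```text
347.41868777165837 274.8040336888612 212.68380809347514
[ 0.53485797 -0.09412514  0.35173486] [-2.42376912e-01  2.19387999e-01  1.28889340e+00  1.47253414e-03
  1.63214885e+00  1.05921485e+00] [-3.14088025e+00 -1.73312163e-03  2.69295092e-01]
[ 0.61173038 -0.07647225  0.52980574] [-0.27388599 -0.07500363 -0.9588331 ]
```

View pics/w1.png

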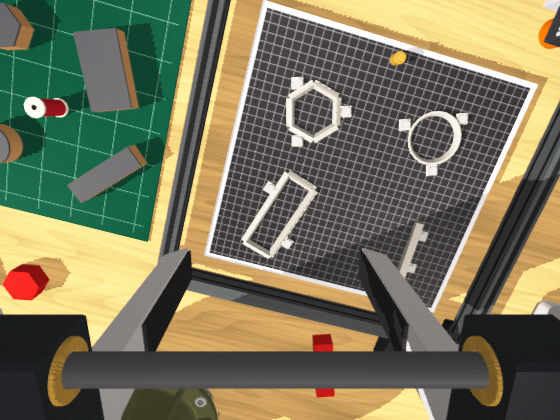

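The wrist view shows the hex nest at (313,111), the round nest at (434,138) and the bar nest at (280,215). The corner stop at (412,250) is partly hidden by a finger. The camera stands almost straight above the nests, so the sloping walls are visible and the inner hole is the floor outline. I'll measure that outline in the wrist and top views.

```bash
cat > nests.py <<'E'
from h import *
import sys
def run(n,tag):
    i=cams.camera_info(n);p,d=cams.camera(n);cv2.imwrite(f"pics/{tag}.png",p)
    P=cloud(i,d);s=4
    big=cv2.resize(p,None,fx=s,fy=s,interpolation=cv2.INTER_CUBIC)
    hsv=cv2.cvtColor(big,cv2.COLOR_BGR2HSV)
    m=((hsv[...,2]>105)&(hsv[...,1]<70)).astype(np.uint8)
    m=cv2.morphologyEx(m,cv2.MORPH_OPEN,np.ones((9,9)))
    cs,hi=cv2.findContours(m,cv2.RETR_CCOMP,cv2.CHAIN_APPROX_NONE)
    for k,c in enumerate(cs):
        a=cv2.contourArea(c)
        if hi[0,k,3]<0 or a<2000: continue
        uv=(c[:,0]+.5)/s-.5
        Q=onplane(i,uv,.022)[:,:2]*1000
        A=cv2.contourArea(Q.astype(np.float32))
        if not 1500<A<6000: continue
        if not(350<Q[:,0].mean()<800 and -300<Q[:,1].mean()<20):continue
        M=cv2.moments(Q.astype(np.float32).reshape(-1,1,2));cen=np.array([M['m10'],M['m01']])/M['m00']
        r=cv2.minAreaRect(Q.astype(np.float32));q=Q-cen
        th=np.arctan2(q[:,1],q[:,0]);rad=np.hypot(*q.T)
        # hex phase from 6th harmonic (area weighted)
        dth=np.abs(np.gradient(np.unwrap(th)));ph=np.angle(np.sum(rad*np.exp(6j*th)*dth))/6
        uvc=proj(i,[[cen[0]/1000,cen[1]/1000,.022]])[0].astype(int)
        rim=np.percentile(P[uvc[1]-25:uvc[1]+25,uvc[0]-25:uvc[0]+25,2],[10,50,97])
        print(n,"cen",cen.round(1),"area",A.round(),"rect",np.round(r[0],1),np.round(r[1],1),round(r[2],1),"corner deg",round(np.degrees(ph),1),"z",rim.round(4))
    return i,p,P
if __name__=="__main__":
    run("wrist","w2");run("top","top2")
    print(ctrl.get_obs()["ee_pos"],ctrl.get_obs()["eef_rot"])
E
python3 nests.py
```

```text
Traceback (most recent call last):
  File "nests.py", line 29, in <module>
    run("wrist","w2");run("top","top2")
    ~~~^^^^^^^^^^^^^^
  File "nests.py", line 26, in run
    print(n,"cen",cen.round(1),"area",A.round(),"rect",np.round(r[0],1),np.round(r[1],1),round(r[2],1),"corner deg",round(np.degrees(ph),1),"z",rim.round(4))
                                      ^^^^^^^
AttributeError: 'float' object has no attribute 'round'
```

```bash
sed -i 's/A.round()/round(A)/' nests.py; python3 nests.py
```

```text
wrist cen [ 463.6 -121.7] area 3958 rect [ 463.7 -121.8] [ 36.2 114.3] 73.2 corner deg -5.0 z [0.0209 0.0223 0.0296]
wrist cen [ 622.9 -128.5] area 2413 rect [ 622.6 -128.2] [54.5 60.1] 47.5 corner deg 15.9 z [0.0209 0.0225 0.03  ]
[ 0.53109222 -0.09949036  0.34980103] [-3.14115524e+00  1.01680771e-03  2.67472830e-01]
```

Call:
{"method": "arm_command", "body": {"plan": [[[-170, 121, 30, 0, 0, 0, -1], [-170, 121, 30, 0, 0, 0, -1], [-170, 121, 30, 0, 0, 0, -1], [-170, 121, 30, 0, 0, 0, -1], [-170, 121, 30, 0, 0, 0, -1], [-170, 121, 30, 0, 0, 0, -1], [-170, 121, 30, 0, 0, 0, -1], [-170, 121, 30, 0, 0, 0, -1]]]}}

```text
time_s: 2.3
ee_pos: [0.3993, -0.2607, 0.3206]
eef_rot: [3.142, -0.0, 0.267]
force: [0.4, 0.1, 0.1]
grip_width: 0.0939
grip_force: 0.0
```

```bash
sed -i 's/def run(n,tag):/def run(n,tag,V=105,ks=9):/;s/>105/>V/;s/np.ones((9,9))/np.ones((ks,ks))/' nests.py; python3 - <<'E'
from nests import *
for V,ks in((105,5),(130,7)):
    print(V);run("wrist","w3",V,ks);run("top","top2",V,ks)
p=cv2.imread("pics/w3.png");cv2.imwrite("pics/w3c.png",p)
E
```

```text
105
wrist cen [ 448.4 -116.4] area 2744 rect [ 455.  -119.3] [36.1 95.5] 73.1 corner deg -17.2 z [0.0207 0.0221 0.0295]
top cen [ 465. -119.] area 4156 rect [ 465.6 -119.2] [ 38.4 116.8] 73.4 corner deg -14.6 z [0.0192 0.0233 0.0319]
top cen [ 624.5 -126.1] area 2508 rect [ 624.5 -126. ] [61.8 54.2] 76.3 corner deg 16.5 z [0.0189 0.023  0.0312]
130
wrist cen [ 463.7 -121.8] area 4106 rect [ 462.8 -121.7] [ 37.7 117.8] 73.7 corner deg -11.3 z [0.0207 0.0221 0.0295]
top cen [ 465.  -118.9] area 4426 rect [ 465.7 -119.1] [ 40.7 118.4] 73.7 corner deg -12.9 z [0.0188 0.0232 0.0318]
top cen [ 624.6 -125.9] area 2675 rect [ 624.6 -125.8] [63.7 55.8] 76.8 corner deg 16.0 z [0.0189 0.0231 0.0307]
```

View pics/w3c.png

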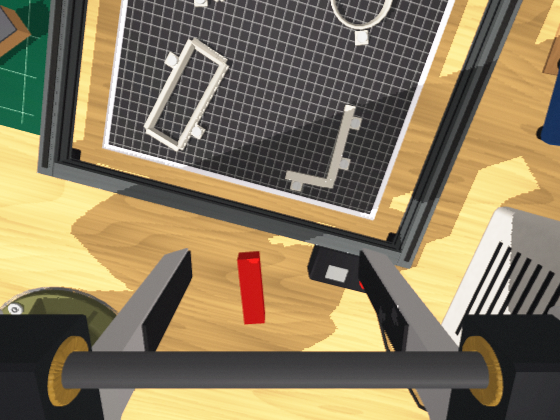

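The corner stop is now in clear view: long fence from (349,107) to (333,185), short fence from (288,178) to (333,185), inner corner near (328,177). I'll fit lines to its inner edges and measure the round nest too.

```bash
cat > stop.py <<'E'
from h import *
def seg(i,p,A,B,z,s=6,w=4,V=None):
    "fit world line to mask contour points close to pixel segment AB"
    g=cv2.resize(cv2.cvtColor(p,cv2.COLOR_BGR2GRAY),None,fx=s,fy=s,interpolation=cv2.INTER_CUBIC)
    A,B=np.array(A,float),np.array(B,float);t=(B-A)/np.linalg.norm(B-A);n=np.array([-t[1],t[0]]);L=np.linalg.norm(B-A)
    U=np.arange(.1*L,.9*L,.5);o=np.arange(-w,w,.1)
    uv=A+U[:,None,None]*t+o[None,:,None]*n
    mp=((uv+.5)*s-.5).astype(np.float32)
    I=cv2.remap(g,mp[...,0],mp[...,1],cv2.INTER_LINEAR).astype(float)
    I=cv2.GaussianBlur(I,(0,0),sigmaX=6,sigmaY=4)
    G=np.abs(np.gradient(I,axis=1));k=G[:,15:-15].argmax(1)+15
    pts=A+U[:,None]*t+o[k][:,None]*n
    Q=onplane(i,pts,z)[:,:2]*1000
    f=cv2.fitLine(Q.astype(np.float32),cv2.DIST_HUBER,0,.01,.01).ravel()
    r=(Q-f[2:])@np.array([-f[1],f[0]])
    return f,np.percentile(abs(r),[50,90]).round(2)
def meet(f,g):
    t=np.linalg.solve(np.c_[f[:2],-g[:2]],g[2:]-f[2:]);return f[2:]+t[0]*f[:2]
E
python3 - <<'E'
from stop import *
from nests import *
def report(n,i,p,long,short):
    f,rf=seg(i,p,*long,.030);g,rg=seg(i,p,*short,.030);C=meet(f,g)
    af=np.degrees(np.arctan(f[1]/f[0]));ag=np.degrees(np.arctan(-g[0]/g[1]))
    a=np.radians(af);ex=np.array([np.cos(a),np.sin(a)]);ey=np.array([-ex[1],ex[0]])
    print(n,"corner",C.round(1),"yaw long",af.round(1),"yaw short",ag.round(1),"res",rf,rg,"origin",(C+50*ex+28*ey).round(1))
i=cams.camera_info("wrist");p,d=cams.camera("wrist")
report("wrist",i,p,((345,107),(328,178)),((289,172),(328,178)))
C=onplane(i,[[328,178]],.030)[0];A=onplane(i,[[345,107]],.030)[0];B=onplane(i,[[289,172]],.030)[0]
for n in("top","scene"):
    i2=cams.camera_info(n);p2,_=cams.camera(n);c,a,b=proj(i2,np.array([C,A,B]))
    print(c,a,b);report(n,i2,p2,(a,c),(b,c))
# round nest: ellipse from bright ring, pixels at floor
for n,f in(("wrist","w2"),("top","top2")):
    pass
P=cloud(i,d);z=P[...,2];print("stop z",np.percentile(z[110:180,325:352],[5,50,95]))
p=cv2.imread("pics/w2.png");print(p[138,395:475].max(1))
E
```

```text
wrist corner [ 411.  -331.2] yaw long 3.2 yaw short 3.1 res [0.06 0.14] [0.04 0.1 ] origin [ 459.3 -300.5]
[414.64602827 205.09321603] [410.72218567 171.90020241] [395.52946068 207.38088285]
top corner [ 407.  -342.7] yaw long 12.5 yaw short -4.6 res [4.18 9.44] [0.73 2.14] origin [ 449.7 -304.5]
[133.57179292 280.43399603] [151.46049437 311.79905566] [155.08229741 268.27768136]
scene corner [ 418.4 -331.3] yaw long 2.9 yaw short 6.2 res [0.14 0.3 ] [0.03 0.24] origin [ 466.9 -300.9]
stop z [0.02065979 0.02290405 0.03073359]
[ 71  62  64  78 131  97  65  65  66  63  65  64 118 113 237 243 192  92
  45  42  44 125 105  71  79  88  96 124 132 131 155 118  71  65  61  64
  60  61 110 105  76  62  61  65  60  62  63 116 106  73  62  61  62  64
  63  90 133 114  90 210 243 246 247 247 252 251 224 109  42  42  42  54
  57 112 110  73  59  60  61  60]
```

```bash
python3 - <<'E'
from h import *
i=cams.camera_info("wrist");W=None
p=cv2.imread("pics/w1.png")
for n,f,c0 in(("top","top2",(400,128)),("scene","scene0",(184,358))):
    i=cams.camera_info(n);p=cv2.imread(f"pics/{f}.png");c0=np.array(c0)
    s=4;g=cv2.resize(p,None,fx=s,fy=s,interpolation=cv2.INTER_CUBIC).max(2).astype(float);g=cv2.GaussianBlur(g,(0,0),2)
    pts=[]
    for a in np.arange(0,2*np.pi,.05):
        # ring sampled in world around seed; outermost bright->dark edges
        S=onplane(i,[c0],.022)[0]
        r=np.arange(.022,.046,.0002);X=S+np.c_[r*np.cos(a),r*np.sin(a),0*r]
        uv=((proj(i,X)+.5)*s-.5).astype(np.float32)
        I=cv2.remap(g,uv[:,:1],uv[:,1:],cv2.INTER_LINEAR).ravel();G=np.gradient(I);k=G.argmax()
        pts.append(X[k,:2]*1000)
    Q=np.array(pts)
    for _ in range(4):
        A=np.c_[2*Q,np.ones(len(Q))];x=np.linalg.lstsq(A,(Q**2).sum(1),rcond=None)[0];R=np.sqrt(x[2]+x[:2]@x[:2])
        e=abs(np.hypot(*(Q-x[:2]).T)-R);keep=e<max(1,2*np.median(e));Q=Q[keep]
    print(n,"round",x[:2].round(1),"R",round(R,1),len(Q),e.mean().round(2))
E
```

```text
top round [ 635.2 -301.5] R 30.6 109 0.41
scene round [ 635.7 -304.2] R 30.2 110 0.26
```

Call:
{"method": "arm_command", "body": {"plan": [[[200, -50, 0, 0, 0, 0, -1], [200, -50, 0, 0, 0, 0, -1], [200, -50, 0, 0, 0, 0, -1], [200, -50, 0, 0, 0, 0, -1], [200, -50, 0, 0, 0, 0, -1], [200, -50, 0, 0, 0, 0, -1], [200, -50, 0, 0, 0, 0, -1], [200, -50, 0, 0, 0, 0, -1]]]}}

```text
time_s: 3.45
ee_pos: [0.5777, -0.1615, 0.321]
eef_rot: [3.141, -0.001, 0.265]
force: [0.3, -0.6, 0.4]
grip_width: 0.0944
grip_force: 0.0
```

```bash
cat > circ.py <<'E'
from h import *
def circ(i,p,S,z,r0=.022,r1=.046,sign=1):
    s=4;g=cv2.resize(p,None,fx=s,fy=s,interpolation=cv2.INTER_CUBIC).max(2).astype(float);g=cv2.GaussianBlur(g,(0,0),2)
    pts=[]
    for a in np.arange(0,2*np.pi,.05):
        r=np.arange(r0,r1,.0002);X=np.array([S[0],S[1],z])+np.c_[r*np.cos(a),r*np.sin(a),0*r]
        uv=((proj(i,X)+.5)*s-.5).astype(np.float32)
        I=cv2.remap(g,uv[:,:1],uv[:,1:],cv2.INTER_LINEAR).ravel();G=sign*np.gradient(I);pts.append(X[G.argmax(),:2]*1000)
    Q=np.array(pts)
    for _ in range(4):
        A=np.c_[2*Q,np.ones(len(Q))];x=np.linalg.lstsq(A,(Q**2).sum(1),rcond=None)[0];R=np.sqrt(x[2]+x[:2]@x[:2])
        e=abs(np.hypot(*(Q-x[:2]).T)-R);Q=Q[e<max(1,2*np.median(e))]
    return x[:2].round(1),round(R,1),len(Q)
E
python3 - <<'E'
from circ import *
from nests import run
i,p,P=run("wrist","w4")
print("round",circ(i,p,(.6355,-.303),.022))
E
```

```text
wrist cen [ 463.7 -121.6] area 3955 rect [ 463.9 -121.7] [ 36.4 114.4] 73.4 corner deg -9.8 z [0.021  0.0223 0.0295]
wrist cen [ 623.  -128.5] area 2428 rect [ 622.9 -128.9] [60.5 54.2] 75.9 corner deg 16.5 z [0.0209 0.0224 0.0298]
round (array([ 633.7, -303.5]), np.float64(30.6), 94)
```

Call:
{"method": "arm_command", "body": {"plan": [[[-18, -380, -40, 0, 0, 0, -1], [-18, -380, -40, 0, 0, 0, -1], [-18, -380, -40, 0, 0, 0, -1], [-18, -380, -40, 0, 0, 0, -1], [-18, -380, -40, 0, 0, 0, -1], [-18, -380, -40, 0, 0, 0, -1], [-18, -380, -40, 0, 0, 0, -1], [-18, -380, -40, 0, 0, 0, -1], [-18, -380, -40, 0, 0, 0, -1], [-18, -380, -40, 0, 0, 0, -1]]]}}

```text
time_s: 4.5
ee_pos: [0.4611, 0.2009, 0.3608]
eef_rot: [3.141, -0.001, 0.266]
force: [-0.4, 0.5, -0.3]
grip_width: 0.0943
grip_force: 0.0
```

```bash
cat > blocks.py <<'E'
from h import *
def run(n,tag):
    i=cams.camera_info(n);p,d=cams.camera(n);cv2.imwrite(f"pics/{tag}.png",p)
    P=cloud(i,d);s=4;hsv=cv2.cvtColor(cv2.resize(p,None,fx=s,fy=s,interpolation=cv2.INTER_CUBIC),cv2.COLOR_BGR2HSV)
    z=cv2.resize(P[...,2],None,fx=s,fy=s,interpolation=cv2.INTER_NEAREST)
    m=((hsv[...,1]<60)&(hsv[...,2]<170)&(z>.020)&(z<.042)).astype(np.uint8)
    m=cv2.morphologyEx(m,cv2.MORPH_OPEN,np.ones((9,9)))
    for c in cv2.findContours(m,cv2.RETR_EXTERNAL,cv2.CHAIN_APPROX_NONE)[0]:
        if cv2.contourArea(c)<2000: continue
        mm=np.zeros_like(m);cv2.drawContours(mm,[c],-1,1,-1);h=np.median(z[mm>0])
        Q=onplane(i,(c[:,0]+.5)/s-.5,.031)[:,:2]*1000;F=Q.astype(np.float32)
        if not(380<Q[:,0].mean()<700 and 60<Q[:,1].mean()<450):continue
        M=cv2.moments(F.reshape(-1,1,2));cen=np.array([M['m10'],M['m01']])/M['m00'];r=cv2.minAreaRect(F);q=Q-cen
        th=np.arctan2(q[:,1],q[:,0]);rad=np.hypot(*q.T);dth=np.abs(np.gradient(np.unwrap(th)));H=np.sum(rad*np.exp(6j*th)*dth)
        print(n,"cen",cen.round(1),"A",round(M['m00']),"rect",np.round(r[0],1),np.round(r[1],1),round(r[2],1),"corner",round(np.degrees(np.angle(H)/6),1),round(abs(H),1),"h",h.round(4))
    return i,p,P
if __name__=="__main__":
    run("wrist","w5");run("top","top5");run("scene","scene5");print(ctrl.get_obs()["ee_pos"],ctrl.get_obs()["eef_rot"])
E
python3 blocks.py
```

```text
wrist cen [458.8 140.1] A 3368 rect [458.5 140.1] [ 32.2 110.1] 45.5 corner -5.3 5.5 h 0.0308
wrist cen [460.  302.1] A 2382 rect [459.8 302.2] [55.5 55.2] 12.9 corner 17.2 0.1 h 0.0307
wrist cen [599.6 158.8] A 5427 rect [599.7 158.8] [99.9 55.9] 20.3 corner -8.7 8.6 h 0.0307
wrist cen [619. 297.] A 2090 rect [619.1 297.3] [49.7 55.4] 16.8 corner -13.3 4.4 h 0.0306
top cen [476.9 124.6] A 1727 rect [475.5 127.2] [31.7 66. ] 46.0 corner -17.1 4.8 h 0.0312
top cen [601.4 140.2] A 1235 rect [607.9 140.5] [99.1 20.4] 13.8 corner 21.0 23.9 h 0.0315
scene cen [602.4 157.3] A 5596 rect [602.3 157.6] [101.7  58.5] 20.0 corner -9.9 10.1 h 0.0299
scene cen [621.9 295.6] A 2124 rect [621.6 295.3] [54.5 52.3] 49.5 corner -11.9 7.8 h 0.03
scene cen [461.8 138.6] A 3442 rect [461.4 138.7] [ 33.8 111.9] 45.3 corner 7.6 3.2 h 0.03
scene cen [462.9 300.2] A 2455 rect [462.8 300.3] [53.9 57.2] 53.9 corner 24.5 0.9 h 0.0298
[0.46164896 0.20001504 0.36045143] [ 3.14145158e+00 -6.29662895e-05  2.64019061e-01]
```

View pics/w5.png

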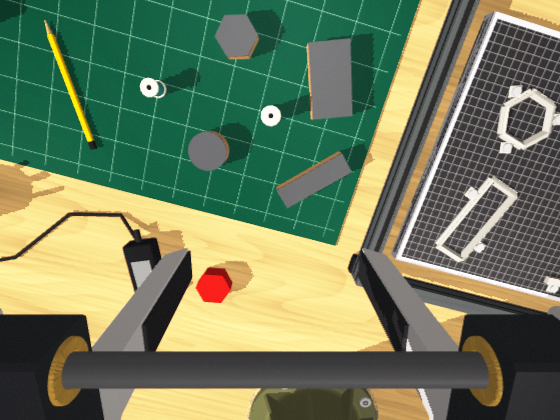

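The wrist view shows round (208,150), hex (237,36), plate (330,78), bar (314,179), tall spool (270,116) and short spool (149,88). Tops measure 30.7 mm and sizes match to within 1 mm. The wrist values lie between those of the other two cameras, so I use them. Round blank first.

Call:
{"method": "arm_command", "body": {"plan": [[[25, -99, 270, 0, 0, 0, -1], [25, -99, 270, 0, 0, 0, -1], [25, -99, 270, 0, 0, 0, -1], [25, -99, 270, 0, 0, 0, -1], [25, -99, 270, 0, 0, 0, -1], [25, -99, 270, 0, 0, 0, -1], [25, -99, 270, 0, 0, 0, -1], [25, -99, 320, 0, 0, 0, -1], [25, -99, 348, 0, 0, 0, -1], [25, -99, 348, 0, 0, 0, -1], [25, -99, 348, 0, 0, 0, 1], [25, -99, 348, 0, 0, 0, 1]]], "squeeze": 20}}

```text
time_s: 5.85
ee_pos: [0.461, 0.3036, 0.0152]
eef_rot: [-3.141, -0.004, 0.265]
force: [0.5, -0.6, -0.7]
grip_width: 0.0815
grip_force: 0.0
```

Call:
{"method": "arm_command", "body": {"plan": [[[0, 0, 0, 0, 0, 0, 1], [0, 0, 0, 0, 0, 0, 1], [0, 0, 0, 0, 0, 0, 1], [0, 0, 0, 0, 0, 0, 1]]]}}

```text
time_s: 6.25
ee_pos: [0.4597, 0.3034, 0.013]
eef_rot: [-3.141, -0.001, 0.266]
force: [-1.5, -0.8, 4.9]
grip_width: 0.0558
grip_force: 20.0
```

Call:
{"method": "arm_command", "body": {"plan": [[[0, 0, -50, 0, 0, 0, 1], [0, 0, -100, 0, 0, 0, 1], [5, 40, -130, 0, 0, 0, 1], [9, 630, -130, 0, 0, 0, 1], [9, 630, -130, 0, 0, 0, 1], [9, 630, -130, 0, 0, 0, 1], [9, 630, -130, 0, 0, 0, 1], [9, 630, -130, 0, 0, 0, 1], [9, 630, -130, 0, 0, 0, 1], [9, 630, -130, 0, 0, 0, 1], [9, 630, -130, 0, 0, 0, 1], [9, 630, -130, 0, 0, 0, 1]]]}}

```text
time_s: 7.45
ee_pos: [0.596, -0.1692, 0.1424]
eef_rot: [-3.141, 0.0, 0.266]
force: [0.6, 1.1, 0.3]
grip_width: 0.0557
grip_force: 20.0
```

```bash
cat > go.py <<'E'
import sys,numpy as np
from station import ctrl
# go.py x y z(mm) [yaw deg]: tool-frame shift in mm and turn about tool z
o=ctrl.get_obs();e=o["ee_pos"]*1000;a=o["eef_rot"][2]
x,y,z=map(float,sys.argv[1:4]);d=np.array([x,y,z])-e
s,c=np.sin(a),np.cos(a)
t=(np.radians(float(sys.argv[4]))-a) if len(sys.argv)>4 else 0
t=(t+np.pi/2)%np.pi-np.pi/2
q6=np.arctan2(y,x)+np.pi/2-(a+t)
print("ee",e.round(1),"yaw",a.round(3),"shift",(d[0]*c+d[1]*s).round(1),(d[0]*s-d[1]*c).round(1),(-d[2]).round(1),"turn",round(-t,3),"q6 end",round(q6,2),"w",o["grip_width"])
E
python3 go.py 634.5 -303.3 80
```

```text
ee [ 596.  -169.2  142.4] yaw 0.266 shift 1.9 139.5 62.4 turn -0.0 q6 end 0.86 w 0.05573083820433455
```

Call:
{"method": "arm_command", "body": {"plan": [[[0, 120, 50, 0, 0, 0, 1], [0, 120, 50, 0, 0, 0, 1], [0, 120, 50, 0, 0, 0, 1], [0, 120, 50, 0, 0, 0, 1], [0, 120, 50, 0, 0, 0, 1], [0, 120, 50, 0, 0, 0, 1]]]}}

```text
time_s: 8.05
ee_pos: [0.6276, -0.2819, 0.093]
eef_rot: [3.141, -0.0, 0.267]
force: [0.7, -0.7, -0.0]
grip_width: 0.0554
grip_force: 20.0
```

```bash
python3 go.py 634.3 -303.3 35
```

```text
ee [ 627.6 -281.9   93. ] yaw 0.267 shift 0.8 22.4 58.0 turn -0.0 q6 end 0.86 w 0.05537809027409776
```

Call:
{"method": "arm_command", "body": {"plan": [[[1, 22, 0, 0, 0, 0, 1], [1, 22, 0, 0, 0, 0, 1], [1, 22, 30, 0, 0, 0, 1], [1, 22, 50, 0, 0, 0, 1], [1, 22, 58, 0, 0, 0, 1], [1, 22, 58, 0, 0, 0, 1], [1, 22, 58, 0, 0, 0, 1]]]}}

```text
time_s: 8.75
ee_pos: [0.6347, -0.3037, 0.0359]
eef_rot: [3.14, -0.001, 0.266]
force: [0.2, 0.0, -0.2]
grip_width: 0.0555
grip_force: 20.0
```

Call:
{"method": "arm_command", "body": {"plan": [[[0, 0, 0, 0, 0, 0, -0.4], [0, 0, 0, 0, 0, 0, -0.4], [0, 0, 0, 0, 0, 0, -0.4], [0, 0, -40, 0, 0, 0, -0.6], [0, 0, -80, 0, 0, 0, -1], [0, 0, -120, 0, 0, 0, -1], [-120, 0, -150, 0, 0, 0, -1], [-120, 0, -150, 0, 0, 0, -1], [-120, 0, -150, 0, 0, 0, -1], [-120, 0, -150, 0, 0, 0, -1]]]}}

```text
time_s: 9.75
ee_pos: [0.5165, -0.3367, 0.1865]
eef_rot: [3.139, -0.001, 0.263]
force: [0.8, 0.2, 0.5]
grip_width: 0.0939
grip_force: 0.0
```

```bash
python3 - <<'E'
from h import *
i=cams.camera_info("wrist");p,d=cams.camera("wrist");P=cloud(i,d)
c=proj(i,[[.634,-.303,.05]])[0].astype(int);print(c)
s=25;Z=P[c[1]-s:c[1]+s,c[0]-s:c[0]+s,2];print(np.percentile(Z,[10,30,50,70,90]).round(4))
cv2.imwrite("pics/w6.png",p)
E
```

```text
[271  60]
[0.0487 0.0493 0.0497 0.0501 0.0507]
```

View pics/w6.png

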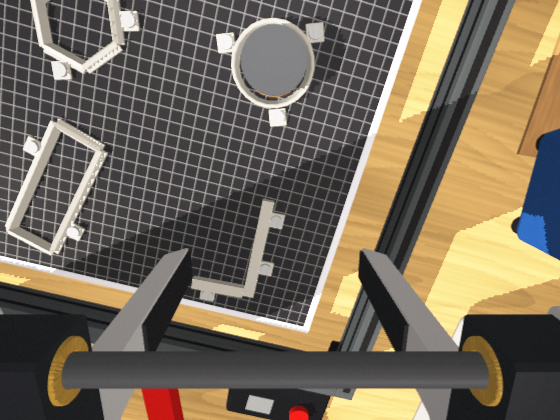

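The round blank sits inside its ring at (273,62). Its top is flat at 49.7 mm against the expected 50, so it is seated. Hex next.

```bash
python3 go.py 619 297 180 -13.3; python3 go.py 619 297 180 46.7
```

```text
ee [ 517.8 -336.   185.6] yaw 0.264 shift 262.9 -584.7 5.6 turn 0.496 q6 end 2.25 w 0.09407713828020091
ee [ 517.8 -336.   185.6] yaw 0.264 shift 262.9 -584.7 5.6 turn -0.551 q6 end 1.2 w 0.09407713828020091
```

Call:
{"method": "arm_command", "body": {"plan": [[[263, -585, 6, 0, 0, -0.55, -1], [263, -585, 6, 0, 0, -0.55, -1], [263, -585, 6, 0, 0, -0.55, -1], [263, -585, 6, 0, 0, -0.55, -1], [263, -585, 6, 0, 0, -0.55, -1], [263, -585, 6, 0, 0, -0.55, -1], [263, -585, 6, 0, 0, -0.55, -1], [263, -585, 6, 0, 0, -0.55, -1], [263, -585, 6, 0, 0, -0.55, -1], [263, -585, 6, 0, 0, -0.55, -1], [263, -585, 6, 0, 0, -0.55, -1], [263, -585, 6, 0, 0, -0.55, -1]]]}}

```text
time_s: 11.0
ee_pos: [0.612, 0.2606, 0.1781]
eef_rot: [-3.141, 0.0, 0.817]
force: [1.1, -0.2, 0.5]
grip_width: 0.094
grip_force: 0.0
```

Call:
{"method": "arm_command", "body": {"plan": [[[0, 0, 0, 0, 0, 0, -1], [0, 0, 0, 0, 0, 0, -1]]]}}

```text
time_s: 11.2
ee_pos: [0.6117, 0.2589, 0.1776]
eef_rot: [-3.141, 0.001, 0.818]
force: [0.4, -0.3, -0.3]
grip_width: 0.0937
grip_force: 0.0
```

```bash
python3 go.py 619 297 12 46.7
```

```text
ee [611.7 258.9 177.6] yaw 0.818 shift 32.8 -20.7 165.6 turn 0.003 q6 end 1.2 w 0.09369972265774537
```

Call:
{"method": "arm_command", "body": {"plan": [[[33, -21, 60, 0, 0, 0, -1], [33, -21, 100, 0, 0, 0, -1], [33, -21, 130, 0, 0, 0, -1], [33, -21, 155, 0, 0, 0, -1], [33, -21, 165, 0, 0, 0, -1], [33, -21, 165, 0, 0, 0, -1], [33, -21, 165, 0, 0, 0, -1], [33, -21, 165, 0, 0, 0, 1], [33, -21, 165, 0, 0, 0, 1], [33, -21, 165, 0, 0, 0, 1], [33, -21, 165, 0, 0, 0, 1], [33, -21, 165, 0, 0, 0, 1]]]}}

```text
time_s: 12.4
ee_pos: [0.6193, 0.2957, 0.0139]
eef_rot: [3.142, -0.0, 0.816]
force: [-0.3, -0.2, -0.6]
grip_width: 0.0573
grip_force: 0.0
```

```bash
python3 go.py 623 -128 180 16.2
```

```text
ee [619.3 295.7  13.9] yaw 0.816 shift -306.1 293.0 -166.1 turn 0.533 q6 end 1.09 w 0.05731986092728247
```

Call:
{"method": "arm_command", "body": {"plan": [[[0, 0, 0, 0, 0, 0, 1], [0, 0, 0, 0, 0, 0, 1], [0, 0, 0, 0, 0, 0, 1], [0, 0, -50, 0, 0, 0, 1], [0, 0, -100, 0, 0, 0, 1], [0, 0, -130, 0, 0, 0, 1]]]}}

```text
time_s: 13.0
ee_pos: [0.6201, 0.2959, 0.148]
eef_rot: [3.14, -0.004, 0.816]
force: [0.4, 0.2, 0.0]
grip_width: 0.0494
grip_force: 20.0
```

```bash
python3 go.py 623 -128 140 16.2
```

```text
ee [620.1 295.9 148. ] yaw 0.816 shift -306.7 292.7 8.0 turn 0.533 q6 end 1.09 w 0.04940491279247692
```

Call:
{"method": "arm_command", "body": {"plan": [[[-307, 293, 8, 0, 0, 0.533, 1], [-307, 293, 8, 0, 0, 0.533, 1], [-307, 293, 8, 0, 0, 0.533, 1], [-307, 293, 8, 0, 0, 0.533, 1], [-307, 293, 8, 0, 0, 0.533, 1], [-307, 293, 8, 0, 0, 0.533, 1], [-307, 293, 8, 0, 0, 0.533, 1], [-307, 293, 8, 0, 0, 0.533, 1], [-307, 293, 8, 0, 0, 0.533, 1], [-307, 293, 8, 0, 0, 0.533, 1], [-307, 293, 8, 0, 0, 0.533, 1], [-307, 293, 8, 0, 0, 0.533, 1]]]}}

```text
time_s: 14.2
ee_pos: [0.6224, -0.1275, 0.1358]
eef_rot: [-3.141, 0.0, 0.284]
force: [0.2, -0.3, -1.0]
grip_width: 0.0496
grip_force: 20.0
```

```bash
python3 go.py 623.3 -128 36 16.2
```

```text
ee [ 622.4 -127.5  135.8] yaw 0.284 shift 0.7 0.8 99.8 turn 0.001 q6 end 1.09 w 0.049594292018898506
```

Call:
{"method": "arm_command", "body": {"plan": [[[1, 0, 40, 0, 0, 0, 1], [1, 0, 70, 0, 0, 0, 1], [1, 0, 90, 0, 0, 0, 1], [1, 0, 100, 0, 0, 0, 1], [1, 0, 100, 0, 0, 0, 1], [1, 0, 100, 0, 0, 0, 1]]]}}

```text
time_s: 14.8
ee_pos: [0.6239, -0.1281, 0.037]
eef_rot: [3.141, -0.001, 0.283]
force: [-0.3, -0.0, 0.1]
grip_width: 0.0503
grip_force: 20.0
```

Call:
{"method": "arm_command", "body": {"plan": [[[0, 0, 0, 0, 0, 0, -0.4], [0, 0, 0, 0, 0, 0, -0.4], [0, 0, 0, 0, 0, 0, -0.4], [0, 0, -40, 0, 0, 0, -0.6], [0, 0, -80, 0, 0, 0, -1], [0, 0, -120, 0, 0, 0, -1], [-100, 0, -150, 0, 0, 0, -1], [-100, 0, -150, 0, 0, 0, -1], [-100, 0, -150, 0, 0, 0, -1], [-100, 0, -150, 0, 0, 0, -1]]]}}

```text
time_s: 15.8
ee_pos: [0.5271, -0.1568, 0.187]
eef_rot: [3.14, -0.002, 0.282]
force: [0.1, 1.0, 0.4]
grip_width: 0.094
grip_force: 0.0
```

```bash
python3 - <<'E'
from h import *
i=cams.camera_info("wrist");p,d=cams.camera("wrist");P=cloud(i,d)
for X in([.623,-.128,.05],[.634,-.303,.05]):
    c=proj(i,[X])[0].astype(int);s=18;Z=P[c[1]-s:c[1]+s,c[0]-s:c[0]+s,2];print(c,np.percentile(Z,[5,30,50,70,95]).round(4) if Z.size else "")
cv2.imwrite("pics/w7.png",p)
E
python3 go.py 458.8 140.1 110 45.5; python3 go.py 458.8 140.1 110 -44.5
```

```text
[272  88] [0.0486 0.0494 0.0497 0.0502 0.051 ]
[465 134] [0.0486 0.0495 0.0498 0.0502 0.0512]
ee [ 527.7 -156.5  186.3] yaw 0.282 shift 16.4 -304.0 76.3 turn -0.512 q6 end 1.07 w 0.09405850335059616
ee [ 527.7 -156.5  186.3] yaw 0.282 shift 16.4 -304.0 76.3 turn 1.059 q6 end 2.64 w 0.09405850335059616
```

Call:
{"method": "arm_command", "body": {"plan": [[[16, -304, 40, 0, 0, -2.08, -1], [16, -304, 40, 0, 0, -2.08, -1], [16, -304, 40, 0, 0, -2.08, -1], [16, -304, 40, 0, 0, -2.08, -1], [16, -304, 40, 0, 0, -2.08, -1], [16, -304, 40, 0, 0, -2.08, -1], [16, -304, 40, 0, 0, -2.08, -1], [16, -304, 40, 0, 0, -2.08, -1], [16, -304, 40, 0, 0, -2.08, -1], [16, -304, 40, 0, 0, -2.08, -1], [16, -304, 40, 0, 0, -2.08, -1], [16, -304, 40, 0, 0, -2.08, -1]]]}}

```text
time_s: 17.05
ee_pos: [0.4584, 0.141, 0.1451]
eef_rot: [-3.141, -0.0, 2.09]
force: [0.6, 0.2, -0.1]
grip_width: 0.094
grip_force: 0.0
```

```bash
python3 go.py 458.8 140.1 110 135.5
```

```text
ee [458.4 141.  145.1] yaw 2.09 shift -1.0 -0.1 35.1 turn -0.275 q6 end -0.5 w 0.09404226572900637
```

Call:
{"method": "arm_command", "body": {"plan": [[[-1, 0, 35, 0, 0, -0.275, -1], [-1, 0, 60, 0, 0, -0.275, -1], [-1, 0, 90, 0, 0, -0.275, -1], [-1, 0, 120, 0, 0, -0.275, -1], [-1, 0, 132, 0, 0, -0.275, -1], [-1, 0, 132, 0, 0, -0.275, -1], [-1, 0, 132, 0, 0, -0.275, -1], [-1, 0, 132, 0, 0, -0.275, 1], [-1, 0, 132, 0, 0, -0.275, 1], [-1, 0, 132, 0, 0, -0.275, 1], [-1, 0, 132, 0, 0, -0.275, 1], [-1, 0, 132, 0, 0, -0.275, 1]]]}}

```text
time_s: 18.25
ee_pos: [0.4584, 0.1392, 0.014]
eef_rot: [3.141, 0.0, 2.358]
force: [-0.4, 0.7, -0.9]
grip_width: 0.0575
grip_force: 0.0
```

Call:
{"method": "arm_command", "body": {"plan": [[[0, 0, 0, 0, 0, 0, 1], [0, 0, 0, 0, 0, 0, 1], [0, 0, 0, 0, 0, 0, 1], [0, 0, 0, 0, 0, 0, 1], [0, 0, 0, 0, 0, 0, 1]]]}}

```text
time_s: 18.75
ee_pos: [0.4583, 0.1392, 0.0138]
eef_rot: [3.142, 0.0, 2.358]
force: [1.1, -0.2, -0.4]
grip_width: 0.0319
grip_force: 20.0
```

Call:
{"method": "arm_command", "body": {"plan": [[[0, 0, -50, 0, 0, 0, 1], [0, 0, -100, 0, 0, 0, 1], [0, 0, -130, 0, 0, 0, 1], [0, 0, -130, 0, 0, 0, 1]]]}}

```text
time_s: 19.15
ee_pos: [0.4599, 0.1396, 0.1478]
eef_rot: [3.136, 0.004, 2.358]
force: [0.0, -0.1, -2.1]
grip_width: 0.0321
grip_force: 20.0
```

```bash
python3 go.py 464 -121.3 140 163.2
```

```text
ee [459.9 139.6 147.8] yaw 2.358 shift -187.0 -181.9 7.8 turn -0.491 q6 end -1.53 w 0.03206581166019125
```

Call:
{"method": "arm_command", "body": {"plan": [[[-187, -182, 8, 0, 0, -0.491, 1], [-187, -182, 8, 0, 0, -0.491, 1], [-187, -182, 8, 0, 0, -0.491, 1], [-187, -182, 8, 0, 0, -0.491, 1], [-187, -182, 8, 0, 0, -0.491, 1], [-187, -182, 8, 0, 0, -0.491, 1], [-187, -182, 8, 0, 0, -0.491, 1], [-187, -182, 8, 0, 0, -0.491, 1], [-187, -182, 8, 0, 0, -0.491, 1], [-187, -182, 8, 0, 0, -0.491, 1]]]}}

```text
time_s: 20.15
ee_pos: [0.4622, -0.1207, 0.1356]
eef_rot: [3.142, -0.0, 2.85]
force: [-0.7, -0.1, -1.4]
grip_width: 0.0319
grip_force: 20.0
```

```bash
python3 go.py 464 -121.3 35.5 163.2
```

```text
ee [ 462.2 -120.7  135.6] yaw 2.85 shift -1.9 -0.1 100.1 turn 0.002 q6 end -1.53 w 0.03188090717390116
```

Call:
{"method": "arm_command", "body": {"plan": [[[-2, 0, 40, 0, 0, 0, 1], [-2, 0, 70, 0, 0, 0, 1], [-2, 0, 90, 0, 0, 0, 1], [-2, 0, 100, 0, 0, 0, 1], [-2, 0, 100, 0, 0, 0, 1], [-2, 0, 100, 0, 0, 0, 1]]]}}

```text
time_s: 20.75
ee_pos: [0.4646, -0.1222, 0.0366]
eef_rot: [-3.142, 0.001, 2.849]
force: [0.3, 0.5, -1.3]
grip_width: 0.032
grip_force: 20.0
```

Call:
{"method": "arm_command", "body": {"plan": [[[0, 0, 0, 0, 0, 0, -0.2], [0, 0, 0, 0, 0, 0, -0.2], [0, 0, 0, 0, 0, 0, -0.2], [0, 0, -40, 0, 0, 0, -0.4], [0, 0, -80, 0, 0, 0, -1], [0, 0, -120, 0, 0, 0, -1], [0, 0, -150, 0, 0, 0, -1], [0, 0, -150, 0, 0, 0, -1]]]}}

```text
time_s: 21.55
ee_pos: [0.4656, -0.1228, 0.19]
eef_rot: [-3.141, 0.007, 2.849]
force: [-0.5, -0.6, -1.1]
grip_width: 0.0918
grip_force: 0.0
```

```bash
python3 go.py 599.6 158.8 150 200.3;python3 - <<'E'
from h import *
i=cams.camera_info("top");p,d=cams.camera("top");P=cloud(i,d);cv2.imwrite("pics/top8.png",p)
i=cams.camera_info("scene");p,d=cams.camera("scene");P=cloud(i,d)
a=np.radians(-16.8);e=np.array([np.cos(a),np.sin(a),0])
for k in(-45,-20,0,20,45):
    X=np.array([.464,-.1215,.05])+e*k/1000;c=proj(i,[X])[0].astype(int);print(k,P[c[1]-1:c[1]+2,c[0]-1:c[0]+2,2].mean().round(4))
cv2.imwrite("pics/sc8.png",cv2.resize(p[200:400,80:360],None,fx=2.5,fy=2.5))
E
```

```text
ee [ 465.6 -122.8  190. ] yaw 2.849 shift -47.0 308.3 40.0 turn -0.647 q6 end -1.67 w 0.0917627754817224
-45 0.0484
-20 0.0494
0 0.0492
20 0.0491
45 0.0486
```

View pics/sc8.png

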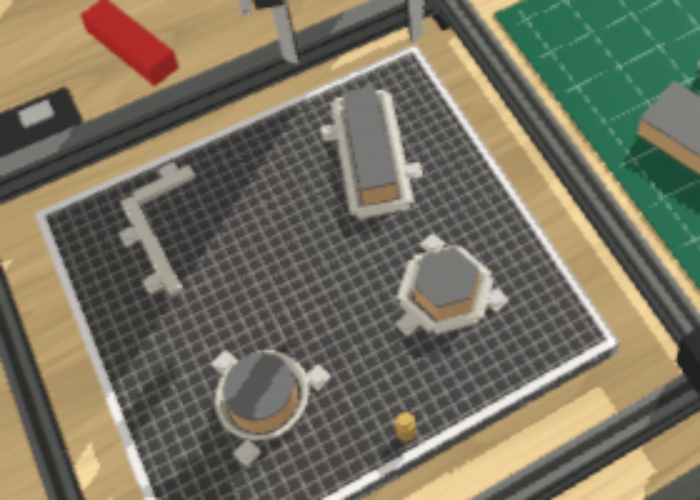

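All three small blanks sit level in their nests; scene depth gives tops at 48.5–49.5 mm, with that camera reading about 1 mm low. Now the plate.

Call:
{"method": "arm_command", "body": {"plan": [[[-47, 308, 40, 0, 0, -0.647, -1], [-47, 308, 40, 0, 0, -0.647, -1], [-47, 308, 40, 0, 0, -0.647, -1], [-47, 308, 40, 0, 0, -0.647, -1], [-47, 308, 40, 0, 0, -0.647, -1], [-47, 308, 40, 0, 0, -0.647, -1], [-47, 308, 40, 0, 0, -0.647, -1], [-47, 308, 40, 0, 0, -0.647, -1], [-47, 308, 40, 0, 0, -0.647, -1], [-47, 308, 40, 0, 0, -0.647, -1]]]}}

```text
time_s: 22.65
ee_pos: [0.5977, 0.1575, 0.1459]
eef_rot: [-3.141, -0.0, -2.789]
force: [-1.2, -1.5, -0.2]
grip_width: 0.0941
grip_force: 0.0
```

```bash
python3 go.py 599.6 158.8 13.5 200.3
```

```text
ee [597.7 157.5 145.9] yaw -2.789 shift -2.2 0.6 132.4 turn -0.002 q6 end 4.62 w 0.09410386609204843
```

Call:
{"method": "arm_command", "body": {"plan": [[[-2, 0, 40, 0, 0, 0, -1], [-2, 0, 80, 0, 0, 0, -1], [-2, 0, 110, 0, 0, 0, -1], [-2, 0, 132, 0, 0, 0, -1], [-2, 0, 132, 0, 0, 0, -1], [-2, 0, 132, 0, 0, 0, -1], [-2, 0, 132, 0, 0, 0, 1], [-2, 0, 132, 0, 0, 0, 1], [-2, 0, 132, 0, 0, 0, 1], [-2, 0, 132, 0, 0, 0, 1], [-2, 0, 132, 0, 0, 0, 1], [-2, 0, 132, 0, 0, 0, 1]]]}}

```text
time_s: 23.85
ee_pos: [0.5999, 0.1597, 0.014]
eef_rot: [-3.142, 0.0, -2.787]
force: [-1.4, 0.3, 2.8]
grip_width: 0.0555
grip_force: 20.0
```

Call:
{"method": "arm_command", "body": {"plan": [[[0, 0, 0, 0, 0, 0, 1], [0, 0, 0, 0, 0, 0, 1]]]}}

```text
time_s: 24.05
ee_pos: [0.5999, 0.1598, 0.0139]
eef_rot: [3.142, 0.0, -2.787]
force: [-0.6, -1.1, 3.6]
grip_width: 0.0555
grip_force: 20.0
```

Call:
{"method": "arm_command", "body": {"plan": [[[0, 0, -50, 0, 0, 0, 1], [0, 0, -100, 0, 0, 0, 1], [0, 0, -130, 0, 0, 0, 1], [0, 0, -130, 0, 0, 0, 1]]]}}

```text
time_s: 24.45
ee_pos: [0.6016, 0.1601, 0.1485]
eef_rot: [-3.14, 0.007, -2.787]
force: [-0.5, 0.4, -1.5]
grip_width: 0.0557
grip_force: 20.0
```

```bash
python3 go.py 468 -292 140 183.2
```

```text
ee [601.6 160.1 148.5] yaw -2.787 shift 282.1 -377.7 8.5 turn 0.298 q6 end 4.1 w 0.05567728859891473
```

Call:
{"method": "arm_command", "body": {"plan": [[[282, -378, 8, 0, 0, 0.298, 1], [282, -378, 8, 0, 0, 0.298, 1], [282, -378, 8, 0, 0, 0.298, 1], [282, -378, 8, 0, 0, 0.298, 1], [282, -378, 8, 0, 0, 0.298, 1], [282, -378, 8, 0, 0, 0.298, 1], [282, -378, 8, 0, 0, 0.298, 1], [282, -378, 8, 0, 0, 0.298, 1], [282, -378, 8, 0, 0, 0.298, 1], [282, -378, 8, 0, 0, 0.298, 1], [282, -378, 8, 0, 0, 0.298, 1], [282, -378, 8, 0, 0, 0.298, 1]]]}}

```text
time_s: 25.65
ee_pos: [0.4661, -0.2923, 0.1346]
eef_rot: [3.14, -0.001, -3.086]
force: [-0.6, 0.1, -0.9]
grip_width: 0.0558
grip_force: 20.0
```

```bash
python3 go.py 467 -292 34 183.2
```

```text
ee [ 466.1 -292.3  134.6] yaw -3.086 shift -0.9 0.2 100.6 turn -0.0 q6 end 4.1 w 0.05582638610148334
```

Call:
{"method": "arm_command", "body": {"plan": [[[0, 0, 40, 0, 0, 0, 1], [0, 0, 70, 0, 0, 0, 1], [0, 0, 90, 0, 0, 0, 1], [0, 0, 101, 0, 0, 0, 1], [0, 0, 101, 0, 0, 0, 1], [0, 0, 101, 0, 0, 0, 1], [0, 0, 101, 0, 0, 0, 1]]]}}

```text
time_s: 26.35
ee_pos: [0.467, -0.2926, 0.0356]
eef_rot: [-3.141, 0.001, -3.085]
force: [0.4, -0.6, -1.2]
grip_width: 0.0554
grip_force: 20.0
```

```bash
python3 go.py 459.3 -300.5 33.5 183.2
```

```text
ee [ 467.  -292.6   35.6] yaw -3.085 shift 8.2 -7.5 2.1 turn 0.001 q6 end 4.08 w 0.055448653851740706
```

Call:
{"method": "arm_command", "body": {"plan": [[[0, 0, 2, 0, 0, 0, 1], [3, -3, 2, 0, 0, 0, 1], [6, -6, 2, 0, 0, 0, 1], [6, -6, 2, 0, 0, 0, 1], [6, -6, 2, 0, 0, 0, 1]]], "squeeze": 10}}

```text
time_s: 26.85
ee_pos: [0.4608, -0.2992, 0.0329]
eef_rot: [-3.142, 0.0, -3.086]
force: [0.2, 0.6, -1.1]
grip_width: 0.056
grip_force: 10.0
```

Call:
{"method": "arm_command", "body": {"plan": [[[0, -1, 0, 0, 0, 0, 1], [0, -1.5, 0, 0, 0, 0, 1], [0, -1.5, 0, 0, 0, 0, 1]]]}}

```text
time_s: 27.15
ee_pos: [0.461, -0.3001, 0.0328]
eef_rot: [3.141, -0.0, -3.085]
force: [0.6, 4.5, 0.7]
grip_width: 0.0558
grip_force: 10.0
```

Call:
{"method": "arm_command", "body": {"plan": [[[0, -0.5, 0, 0, 0, 0, 1], [0.5, -0.5, 0, 0, 0, 0, 1], [1, -0.5, 0, 0, 0, 0, 1], [1.5, -0.5, 0, 0, 0, 0, 1], [2, -0.5, 0, 0, 0, 0, 1], [2, -0.5, 0, 0, 0, 0, 1]]]}}

```text
time_s: 27.75
ee_pos: [0.4594, -0.3003, 0.0327]
eef_rot: [3.14, 0.001, -3.085]
force: [3.7, 7.7, -0.7]
grip_width: 0.0559
grip_force: 10.0
```

Call:
{"method": "arm_command", "body": {"plan": [[[0.5, 0, 0, 0, 0, 0, 1], [1, 0, 0, 0, 0, 0, 1], [1, 0, 0, 0, 0, 0, 1], [1, 0, 0, 0, 0, 0, 1]]]}}

```text
time_s: 28.15
ee_pos: [0.4591, -0.3003, 0.033]
eef_rot: [3.141, 0.002, -3.085]
force: [8.3, 8.3, -1.2]
grip_width: 0.0562
grip_force: 10.0
```

Both fences are in contact at about 8 N each, where the fences were expected. Now I release, lift and check.

Call:
{"method": "arm_command", "body": {"plan": [[[0, 0, 0, 0, 0, 0, -0.2], [0, 0, 0, 0, 0, 0, -0.2], [0, 0, 0, 0, 0, 0, -0.3], [0, 0, -30, 0, 0, 0, -0.5], [0, 0, -70, 0, 0, 0, -1], [0, 0, -120, 0, 0, 0, -1], [150, 0, -200, 0, 0, 0, -1], [150, 0, -260, 0, 0, 0, -1], [150, 0, -260, 0, 0, 0, -1], [150, 0, -260, 0, 0, 0, -1], [150, 0, -260, 0, 0, 0, -1]]]}}

```text
time_s: 29.25
ee_pos: [0.3065, -0.3107, 0.2974]
eef_rot: [-3.135, 0.004, -3.087]
force: [0.5, -0.0, -0.7]
grip_width: 0.0941
grip_force: 0.0
```

```bash
python3 - <<'E'
from h import *
o=ctrl.get_obs();print(o["ee_pos"])
for n,z0 in(("scene",0),("top",0)):
    i=cams.camera_info(n);p,d=cams.camera(n);P=cloud(i,d)
    z=P[...,2];s=4
    m=((P[...,0]>.39)&(P[...,0]<.54)&(P[...,1]>-.36)&(P[...,1]<-.25)&(z>.044)&(z<.056)).astype(np.uint8)
    k,l,st,c=cv2.connectedComponentsWithStats(m)
    if k>1:
        j=1+st[1:,4].argmax();Q=P[l==j]
        uv=np.argwhere(l==j)[:,::-1];F=(onplane(i,uv,.05)[:,:2]*1000).astype(np.float32)
        print(n,st[j,4],"z",np.percentile(Q[:,2],[5,50,95]).round(4),cv2.minAreaRect(F))
    cv2.imwrite(f"pics/{n}9.png",p)
a=cv2.resize(cv2.imread("pics/scene9.png")[200:400,60:400],None,fx=2.3,fy=2.3,interpolation=3);cv2.imwrite("pics/f9.png",a)
E
```

```text
[ 0.30650629 -0.31070891  0.29741413]
scene 1048 z [0.0461 0.0491 0.052 ] ((463.7859191894531, -300.64556884765625), (104.8394546508789, 56.04020690917969), 2.9774115085601807)
top 719 z [0.0457 0.0504 0.0546] ((458.6221618652344, -296.8587341308594), (100.78052520751953, 58.02462387084961), 2.8808183670043945)
```

View pics/f9.png

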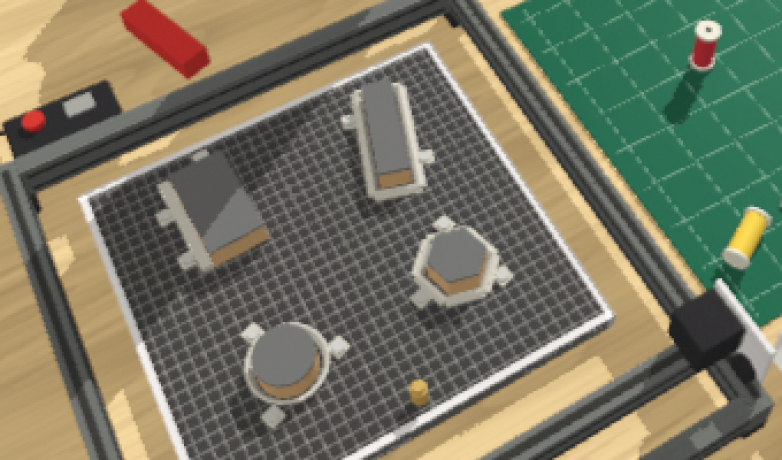

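All four blanks are on the bed and both spools still stand. The plate reads a yaw of 2.9° and a top height of about 50 mm. I'll check its contact with the fences from the wrist camera.

Call:
{"method": "arm_command", "body": {"plan": [[[0, 0, 0, 0, 0, 1.7, -1], [0, 0, 0, 0, 0, 1.7, -1], [0, 0, 0, 0, 0, 1.7, -1], [0, 0, 0, 0, 0, 1.7, -1], [0, 0, 0, 0, 0, 1.7, -1], [0, 0, 0, 0, 0, 1.7, -1], [0, 0, 0, 0, 0, 1.7, -1], [0, 0, 0, 0, 0, 1.7, -1], [0, 0, 0, 0, 0, 1.7, -1], [0, 0, 0, 0, 0, 1.7, -1], [0, 0, 0, 0, 0, 1.7, -1], [0, 0, 0, 0, 0, 1.7, -1]]]}}

```text
time_s: 30.55
ee_pos: [0.3088, -0.3093, 0.291]
eef_rot: [-3.139, -0.002, 1.493]
force: [-0.5, 0.5, 0.0]
grip_width: 0.094
grip_force: 0.0
```

Call:
{"method": "arm_command", "body": {"plan": [[[0, 0, 0, 0, 0, 1.4, -1], [0, 0, 0, 0, 0, 1.4, -1], [0, 0, 0, 0, 0, 1.4, -1], [0, 0, 0, 0, 0, 1.4, -1], [0, 0, 0, 0, 0, 1.4, -1], [0, 0, 0, 0, 0, 1.4, -1], [0, 0, 0, 0, 0, 1.4, -1], [0, 0, 0, 0, 0, 1.4, -1], [0, 0, 0, 0, 0, 1.4, -1], [0, 0, 0, 0, 0, 1.4, -1], [0, 0, 0, 0, 0, 1.4, -1]]]}}

```text
time_s: 31.65
ee_pos: [0.3087, -0.3093, 0.2912]
eef_rot: [-3.14, 0.002, 0.098]
force: [0.3, -0.1, -0.5]
grip_width: 0.0939
grip_force: 0.0
```

```bash
python3 go.py 380 -300 260
```

```text
ee [ 308.7 -309.3  291.2] yaw 0.098 shift 71.8 -2.3 31.2 turn -0.0 q6 end 0.8 w 0.09385142835274853
```

Call:
{"method": "arm_command", "body": {"plan": [[[55, -5, -40, 0, 0, 0, -1], [55, -5, -40, 0, 0, 0, -1], [55, -5, -40, 0, 0, 0, -1], [55, -5, -40, 0, 0, 0, -1], [55, -5, -40, 0, 0, 0, -1]]]}}

```text
time_s: 32.15
ee_pos: [0.3618, -0.2992, 0.3316]
eef_rot: [-3.14, 0.001, 0.098]
force: [-0.5, 0.7, 0.2]
grip_width: 0.094
grip_force: 0.0
```

```bash
python3 - <<'E'
from h import *
i=cams.camera_info("wrist");p,d=cams.camera("wrist");P=cloud(i,d);z=P[...,2]
s=4;B=cv2.resize(p,None,fx=s,fy=s,interpolation=cv2.INTER_CUBIC);hsv=cv2.cvtColor(B,cv2.COLOR_BGR2HSV);Z=cv2.resize(z,None,fx=s,fy=s,interpolation=0)
X=cv2.resize(P[...,:2],None,fx=s,fy=s,interpolation=0)
m=((Z>.043)&(Z<.057)&(hsv[...,1]<60)&(X[...,0]>.38)&(X[...,0]<.54)&(X[...,1]<-.24)&(X[...,1]>-.36)).astype(np.uint8)
m=cv2.morphologyEx(m,cv2.MORPH_OPEN,np.ones((9,9)))
c=max(cv2.findContours(m,0,1)[0],key=cv2.contourArea);F=(onplane(i,(c[:,0]+.5)/s-.5,.05)[:,:2]*1000).astype(np.float32)
print("plate",cv2.minAreaRect(F),"expected 459.3 -300.5 yaw 3.2","z",np.median(Z[m>0]))
# predicted inner fence corner and ends drawn only for a look
u=proj(i,[[.4593,-.3005,.05]])[0];print(u)
y,x=int(u[1]),int(u[0]);y0=max(0,y-100);x0=max(0,x-130)
cv2.imwrite("pics/f10.png",cv2.resize(p[y0:y0+200,x0:x0+260],None,fx=3,fy=3,interpolation=3))
E
```

```text
plate ((459.0687561035156, -300.44708251953125), (100.81743621826172, 56.94500732421875), 2.9456138610839844) expected 459.3 -300.5 yaw 3.2 z 0.04973018308012234
[283.25748816  97.79899049]
```

View pics/f10.png

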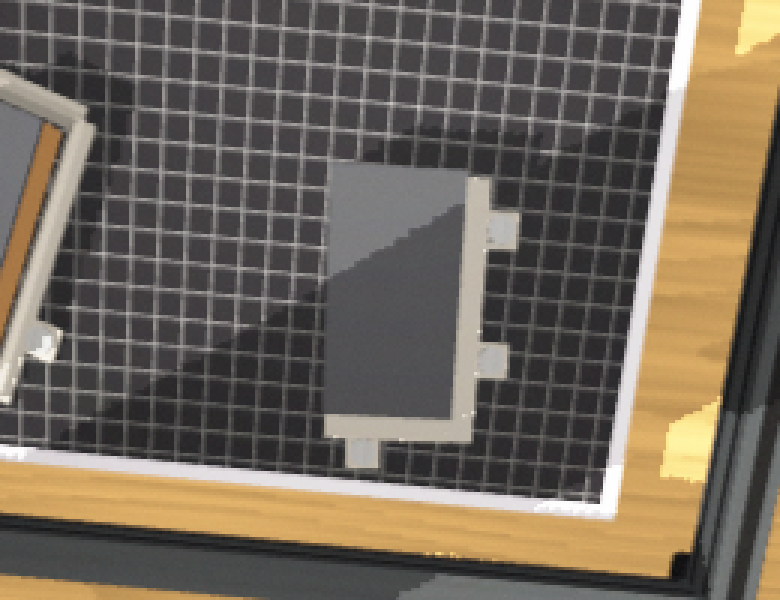

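The plate at (395,290) in the crop lies flush against both fences, within 0.3 mm and 0.3° of the measured stop. I'm handing in.

```bash
python3 -c "from station import ctrl;print(ctrl.hand_in())"
```

```text
the job is handed in; nothing more can be done
None
```

The job is handed in: the round, hex and bar blanks are seated in their nests, the plate lies snug in the corner stop, all face up, and both spools are still standing (about 32 s used); the hand-in call returned no verdict.

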